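# Stretch the tape over a half baguette for portioning

## Task

Lay the half baguette the right way up on the cutting board, in line under the tape measure, with its pointed end up to the stop block, and let go of it. Then draw the sprung tape out over the loaf and hook its end on the flat cut face so that it stays stretched for reading off the portions; never let the blade snap back. Leave the other things on the table where they are.

Things in the scene. Friction and masses are not known exactly. Their poses are not given: they have to be found in the camera images.
- board: Wooden cutting board lying on the table, fixed: 440 x 160 mm, 22 mm thick, from x = -200 to +240 mm along its x axis; z up. Origin on its underside, below the middle of the stop face. The fixed wooden stop block on it spans x = -195 to 0, is 70 mm wide and its top is 85 mm above the table; the loaf's point is butted against its face at x = 0.
- tape_pivot (a point): Point inside the mouth of the pocket tape measure let into the top of the stop block: 22 mm behind the stop face, on the board's centre line (y = 0), 78 mm above the table. The grey round-backed case is 64 mm long, 30 mm wide, its front flush with the stop face, its top 134 mm above the table. The white blade, 25 mm wide, leaves it along the board's +x.
- blade (a joint): How far the blade is drawn out, m: 0 = home, at most 0.195; 0.172 when hooked on a loaf that touches the stop. A spring pulls it home with 2.3 N at 0 and 3.1 N at 0.17 m; let go, it flies back. It slides straight from tape_pivot, about which it can swing up by 0.45 rad, down by 0.03 rad (it droops to there) and 0.12 rad to either side.
- pull_tab (a point): Centre of the black pull tab on top of the blade's end: 14 mm along the blade, 34 mm across it (the way to pinch it, from above), 17 mm high. At home it is 10 mm in front of the stop face, 87 mm above the table. The steel end hook, 34 mm wide and 5 mm thick, hangs below the tab, down to 19 mm below the blade.
- hook_lip (a point): Middle of the lower edge of the end hook, on its inner face (towards the case), which is to bear on the loaf's cut face. 7 mm nearer to the case and 28 mm lower than pull_tab. At home it is 3 mm in front of the stop face, 37 mm above the board's top.
- loaf: Half a crusty baguette, loose, about 140 g, 175 mm long, 46 mm thick and wide, lying on its flat sole. Origin on the underside, halfway along; x runs from the pointed end (-87.5 mm) to the flat cut face (+87.5 mm). Full thickness from x = -17 mm to the cut face. The pointed end tapers: less than 35 mm high in its first 14 mm, so it passes below the hook at home. Starts on the table.
- loaf_tip (a point): The tip of the loaf's pointed end, 23 mm above its sole.
- loaf_cut (a point): Centre of the loaf's flat cut face, 23 mm above its sole; the face's top edge is 23 mm higher.
- tumbler: Bystander: red travel tumbler, black lid, 75 mm across, 149 mm tall. Origin at the centre of its underside.
- jar: Bystander: glass jar with a steel lid, 72 mm across, 95 mm tall. Origin at the centre of its underside.
- spatula: Bystander: spatula with a wooden handle, 200 mm long, lying on the table. Origin at its middle.
There are look-alikes about, which are no part of the job. Several things look just like the loaf: the one meant starts farthest to the robot's left.

How it is judged:
On the way, in this order (a step that is already met when the one before it is completed fails the run):
1. The half baguette lies on the board in line under the tape, its point within 20 mm of the stop, let go, with the tape still home (x of loaf_tip in the frame of board between -0.006 and 0.02 m and y of loaf_tip in the frame of board between -0.015 and 0.015 m and angle between the x axis of loaf and the x axis of board, either way round below 0.12 rad and angle between loaf's own z axis and vertical below 0.12 rad and z of loaf in the frame of board between 0.015 and 0.028 m and value of joint blade below 0.03 m and contact force between the fingers and loaf below 0.1 N and linear speed of loaf below 0.02 m/s), for 0.2 s.
2. The blade has been drawn out past the loaf's cut face (x of hook_lip in the frame of loaf above 0.0865 m), for 0.1 s.
At the end, for the whole second after the job is handed in: The loaf lies flat on the board, sole down, point within 8 mm of the stop, within 15 mm of the tape's line and 7 degrees of straight; the hook bears on its cut face (within 8 mm, at least 8 mm below its top edge, within 18 mm of its middle), held by the tape's spring; all let go and at rest (x of loaf_tip in the frame of board between -0.006 and 0.008 m and y of loaf_tip in the frame of board between -0.015 and 0.015 m and angle between the x axis of loaf and the x axis of board, either way round below 0.12 rad and angle between loaf's own z axis and vertical below 0.12 rad and z of loaf in the frame of board between 0.015 and 0.028 m and x of hook_lip in the frame of loaf between 0.083 and 0.096 m and y of hook_lip in the frame of loaf between -0.018 and 0.018 m and z of hook_lip in the frame of loaf below 0.038 m and value of joint blade above 0.15 m and linear speed of loaf below 0.02 m/s); the robot touches nothing.
It fails at once if The blade snaps back (faster than 1 m/s) (velocity of joint blade below -1 m/s).
It fails at once if Tumbler, jar or spatula moved by more than 30 mm (distance of any of tumbler, jar, spatula from where it was at the start of the episode above 0.03 m).
It also fails if it takes over 58 s, if anything falls off the work surface, if the arm or the gripper's body presses on something with over 40 N, if the wrist force passes 120 N, or if a joint passes its speed limit or range.

## Robot

A 6-joint arm with a two-finger parallel gripper is mounted at the origin on the work surface. World frame = base frame: x ahead of the robot, y to its left, z up, the work surface at z = 0. Lengths are in m, angles in rad, forces in N, time in s.
With the tool pointing down it reaches from about 0.375 to 0.925 m from the base axis. Payload 5.7 kg.
Tool frame: the origin (TCP) lies midway between the tips of the shut fingers; the grasp point (between the pads) lies 19 mm behind it; z points along the fingers, x is the direction in which the jaws open and shut, and the axes are right-handed (so a half turn about z gives the same grasp; the last joint's range is limited). The gripper opens to 88 mm and grips with 3 to 60 N. Pads are 20 mm wide; open, the fingers measure 115 mm over their backs; the gripper's body (75 mm by 178 mm) begins 61 mm behind the grasp point.
Start: joints at [0.986, 0.359, 1.51, -0, 1.272, -0.115], TCP at [0.272, 0.535, 0.223] pointing down, gripper open.
Joint ranges: [-2.97, 2.97], [-1.01, 2.36], [0.21, 2.38], [-0.96, 4.11], [0.2, 2.71], [-2.98, 2.98]. Speed limits (rad/s): [2.39, 2.39, 3.14, 3.14, 3.14, 3.14].

## Interface

Orientations are given as a unit quaternion [x, y, z, w].
In Python, from bench import move_ptp, servo_line, goto_joints, move_gripper, sleep, inverse_kinematics, capture, PlanningError, close_job, spot_in, silhouettes, current_clock, current_joint_pos, current_qvel, current_joint_torque, current_position, current_orientation, current_force, current_torque, current_finger_gap gives the robot as it stands. Calls block until the motion is done:
- move_ptp(position, orientation): joint-space move of the TCP to a pose.
- servo_line(position, orientation=None, rate=0.15, contact_N=None): straight line of the TCP; orientation=None keeps the orientation; rate is the mean speed in m/s. With contact_N (N) it stops when the force on the tool has changed by that much, and returns True; else False.
- goto_joints(angles): joint-space move.
- move_gripper(opening): finger opening in m; the grip force is fixed at half the most; returns when the fingers have stopped.
- sleep(seconds).
- inverse_kinematics(position, orientation): joint angles nearest the present ones, or None.
- capture(name): name is "scene" or "top" or "wrist"; returns a dict with "image" (480x640x3 uint8, blue, green, red), "range_z" (480x640 float32, m along the optical axis (not along the pixel's ray), 0 where there is no reading), "intrinsics" (3x3 intrinsics, pixels), "k1" (the pictures are not rectified: a ray, as slopes to the right and down, at radius r is drawn at 1 + k1 r^2 times it, then the intrinsics apply), "R" (3x3) and "t" (3): a world point X has camera coordinates R X + t. Camera axes: x right, y down, z forward; pixel columns grow to the right and rows downward; lengths in m; the calibration is good to about 2 mm. A picture is of the moment at which its call begins.
A pose or a line that the arm cannot do raises PlanningError and nothing moves.
- close_job(): hands the job in, once; it reports no verdict.
Trained networks look in the newest picture that a camera, given by its name, has taken for a name from the list of things; names that differ only in an ending like _2 or _b are one class to them, and where a whole thing is asked for, a point or a joint stands for the part that bears it (a point fixed in the world has none). Each returns a list of dicts, best first, with "conf" (0 to 1); they miss things now and then, are a little off and sometimes report something else, mostly with a low value. They report only what shows in the picture. A call takes as long as a camera call. They do not tell look-alikes from the thing itself.
- spot_in(camera, query): "xy" ([column, row] in pixels, amid what is visible of it).
- silhouettes(camera, query): "region" (480x640 bool, what is visible of it) and "xy" ([column, row] in pixels, amid what is visible of it).
Readings, each from a call of its own:
- current_clock(): time.
- current_joint_pos(): joint angles.
- current_qvel(): joint speeds.
- current_joint_torque(): joint torques, N m.
- current_position(): TCP position.
- current_orientation(): TCP orientation.
- current_force(): force on the tool from outside, world axes, zero at the start.
- current_torque(): the same for the moment, N m.
- current_finger_gap(): finger opening in m.
Only numpy, scipy, OpenCV 4.12 (cv2) and the standard library are available. Lean on these libraries where they do the work, as an engineer would, in place of code of your own. Each camera call takes 0.05 s, during which the arm holds its last target. There are 200 camera calls.

## Working session

There is one attempt and no reset: what is moved stays moved. The work goes in short steps, each a Python script; the robot and the scene stay as the last script left them, time stands still between calls to the robot, and variables do not carry over. Pictures are saved under pics/ and viewed, about 8 in all and at most 12, crops included, and the job is handed in when it is done.

```bash
mkdir -p pics; cat > h.py <<'E'
import numpy as np, cv2
from bench import *
from scipy.spatial.transform import Rotation as Rn
def ray(c,uv):
    K=c["intrinsics"];uv=np.atleast_2d(np.asarray(uv,float))
    return cv2.undistortPoints(uv[:,None],K,np.array([c["k1"],0,0,0,0.]))[:,0] if False else undist(c,uv)
def undist(c,uv):
    K=c["intrinsics"];d=np.c_[(uv[:,0]-K[0,2])/K[0,0],(uv[:,1]-K[1,2])/K[1,1]]
    u=d.copy()
    for _ in range(20): u=d/(1+c["k1"]*(u**2).sum(1,keepdims=True))
    return u
def pts(c,mask):
    """world points of masked pixels with range"""
    v,u=np.nonzero(mask&(c["range_z"]>0)); z=c["range_z"][v,u]
    s=ray(c,np.c_[u,v]); P=np.c_[s*z[:,None],z]
    return (P-c["t"])@c["R"]
def onplane(c,uv,h):
    s=ray(c,uv); d=np.c_[s,np.ones(len(s))]@c["R"]; o=-c["R"].T@c["t"]
    return o+d*((h-o[2])/d[:,2])[:,None]
def proj(c,X):
    p=np.atleast_2d(X)@c["R"].T+c["t"]; s=p[:,:2]/p[:,2:]; s=s*(1+c["k1"]*(s**2).sum(1,keepdims=True))
    return s*[c["intrinsics"][0,0],c["intrinsics"][1,1]]+c["intrinsics"][:2,2]
def down(yaw): # tool z down, tool x at yaw
    c,s=np.cos(yaw),np.sin(yaw)
    return Rn.from_matrix(np.array([[c,s,0],[s,-c,0],[0,0,-1]])).as_quat()
E
python3 - <<'E'
from h import *
for n in("scene","top"):
    c=capture(n); cv2.imwrite(f"pics/{n}1.png",c["image"])
    print(n,"cam at",(-c["R"].T@c["t"]).round(3))
    for q in("loaf","board","blade","pull_tab","tumbler","jar","spatula"):
        for d in silhouettes(n,q):
            if d["conf"]<.3: continue
            P=pts(c,d["region"]); print(q,round(d["conf"],2),np.round(d["xy"]),d["region"].sum(),np.median(P,0).round(3) if len(P) else None,np.percentile(P,[2,98],axis=0).round(3).tolist() if len(P) else "")
print(current_clock())
E
```

```text
scene cam at [1.472 0.029 1.129]
loaf 0.89 [163. 254.] 1060 [ 0.648 -0.583  0.038] [[0.538, -0.628, -0.002], [0.709, -0.56, 0.048]]
loaf 0.67 [219. 201.] 788 [ 0.431 -0.491  0.038] [[0.358, -0.57, 0.004], [0.473, -0.437, 0.049]]
loaf 0.64 [262. 226.] 816 [ 0.504 -0.347  0.04 ] [[0.405, -0.37, 0.004], [0.56, -0.331, 0.049]]
board 0.74 [464. 263.] 10012 [0.527 0.168 0.023] [[0.447, -0.047, 0.007], [0.631, 0.363, 0.123]]
blade 0.43 [467. 243.] 95 [0.518 0.166 0.093] [[0.498, 0.157, 0.07], [0.53, 0.175, 0.099]]
tumbler 0.88 [218. 259.] 1714 [ 0.699 -0.406  0.116] [[0.626, -0.447, -0.001], [0.716, -0.381, 0.151]]
jar 0.9 [448. 335.] 1300 [0.775 0.141 0.075] [[0.73, 0.11, 0.01], [0.789, 0.174, 0.098]]
spatula 0.73 [375. 345.] 1406 [ 0.783 -0.011  0.003] [[0.758, -0.137, -0.002], [0.822, 0.049, 0.021]]
top cam at [ 0.33  -0.202  1.626]
loaf 0.86 [386. 280.] 1056 [ 0.476 -0.358  0.04 ] [[0.389, -0.379, 0.004], [0.554, -0.338, 0.05]]
loaf 0.79 [476. 220.] 976 [ 0.629 -0.592  0.039] [[0.541, -0.618, 0.021], [0.703, -0.566, 0.051]]
loaf 0.6 [446. 305.] 1023 [ 0.408 -0.509  0.04 ] [[0.35, -0.576, 0.02], [0.464, -0.447, 0.05]]
board 0.84 [195. 272.] 9774 [0.508 0.15  0.021] [[0.405, -0.055, 0.012], [0.622, 0.351, 0.121]]
blade 0.4 [183. 269.] 83 [0.511 0.16  0.091] [[0.494, 0.152, 0.017], [0.529, 0.173, 0.098]]
tumbler 0.55 [414. 200.] 871 [ 0.67  -0.418  0.146] [[0.643, -0.453, 0.033], [0.71, -0.388, 0.154]]
jar 0.77 [196. 180.] 715 [0.745 0.131 0.089] [[0.721, 0.104, 0.01], [0.78, 0.166, 0.099]]
spatula 0.66 [256. 172.] 1004 [ 0.783 -0.015  0.003] [[0.759, -0.142, -0.007], [0.825, 0.042, 0.022]]
spatula 0.4 [196. 177.] 732 [0.747 0.131 0.089] [[0.721, 0.104, 0.005], [0.783, 0.167, 0.099]]
0.8
```

View pics/top1.png

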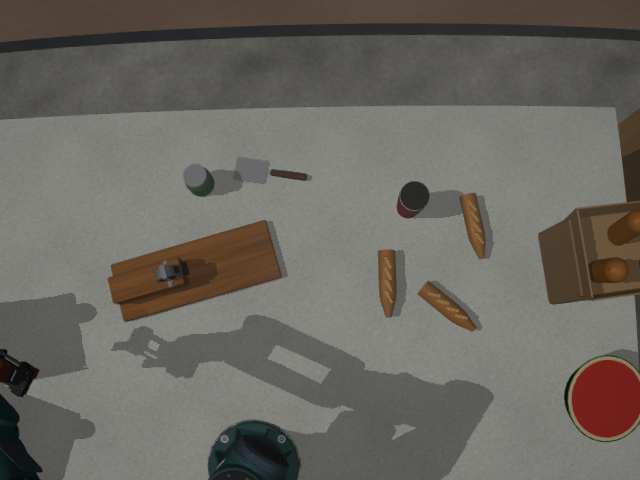

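View pics/scene1.png

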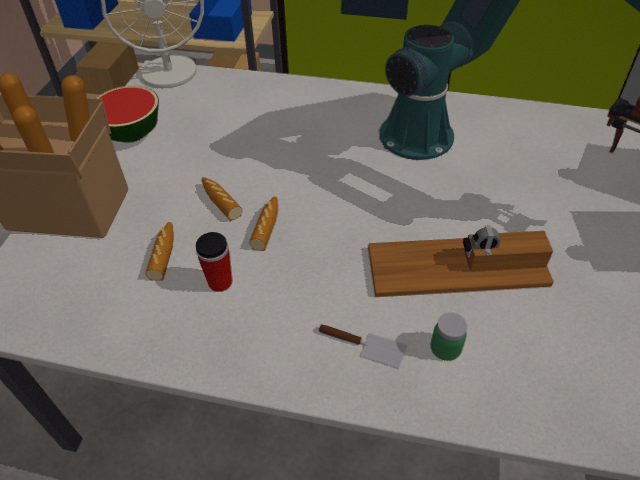

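```bash
python3 - <<'E'
from h import *
L=[];B=[]
for n in("top","scene"):
    c=capture(n)
    b=max((d for d in silhouettes(n,"board")),key=lambda d:d["conf"])
    P=pts(c,cv2.dilate(b["region"].astype(np.uint8),np.ones((5,5)))>0)
    T=P[(P[:,2]>.014)&(P[:,2]<.03)]; B.append(T)
    for nm,lo,hi in(("board",.014,.03),("block",.078,.092),("case",.105,.14)):
        S=P[(P[:,2]>lo)&(P[:,2]<hi)]
        r=cv2.minAreaRect(S[:,:2].astype(np.float32)*1000); print(n,nm,len(S),np.round(r[0],1),np.round(r[1],1),round(r[2],2),np.median(S[:,2]).round(4), cv2.boxPoints(r).round().tolist() if nm!="case" else "")
    for d in silhouettes(n,"loaf"):
        P=pts(c,d["region"]); S=P[(P[:,2]>.012)&(P[:,2]<.06)]
        m=S.mean(0)
        if abs(m[1]+.355)<.04:
            r=cv2.minAreaRect(S[:,:2].astype(np.float32)*1000); print(n,"LOAF",np.round(r[0],1),np.round(r[1],1),round(r[2],2),cv2.boxPoints(r).round().tolist(),S[:,2].max())
            if n=="top":
                u,v=map(int,d["xy"]); cv2.imwrite("pics/loaf.png",cv2.resize(c["image"][v-50:v+60,u-30:u+110],None,fx=5,fy=5,interpolation=3))
w=capture("wrist"); Rt=Rn.from_quat(current_orientation()).as_matrix()
o=-w["R"].T@w["t"]; print("wristcam in tool",(Rt.T@(o-current_position())).round(3),"axes in tool\n",(Rt.T@w["R"].T).round(2), w["intrinsics"][0,0])
E
```

```text
top board 7014 [513.9 151.1] [162.2 438. ] 15.4 0.0202 [[378.0, 341.0], [494.0, -82.0], [650.0, -38.0], [534.0, 384.0]]
top block 1553 [485.5 258. ] [ 72.1 213. ] 15.46 0.0832 [[422.0, 351.0], [479.0, 146.0], [549.0, 165.0], [492.0, 370.0]]
top case 304 [499.9 201. ] [35.5 62.1] 5.05 0.1247 
top LOAF [ 470.6 -357.2] [ 45.5 174.4] 88.42 [[383.0, -378.0], [557.0, -382.0], [558.0, -337.0], [384.0, -332.0]] 0.054811516093001715
scene board 6381 [514.6 156.3] [166.3 437.5] 15.37 0.0216 [[376.0, 345.0], [492.0, -77.0], [653.0, -33.0], [537.0, 389.0]]
scene block 1498 [485.2 261.4] [ 77.8 214.6] 15.43 0.0849 [[419.0, 354.0], [476.0, 148.0], [551.0, 168.0], [494.0, 375.0]]
scene case 390 [499.9 207.8] [38.8 64. ] 16.52 0.1233 
scene LOAF [ 474.5 -351.9] [176.9  44.5] 0.68 [[386.0, -331.0], [386.0, -375.0], [563.0, -373.0], [563.0, -329.0]] 0.05229399083541171
wristcam in tool [-0.001 -0.079 -0.162] axes in tool
 [[ 1.   -0.    0.  ]
 [ 0.    0.96  0.29]
 [-0.   -0.29  0.96]] 399.30484475544955
```

View pics/loaf.png

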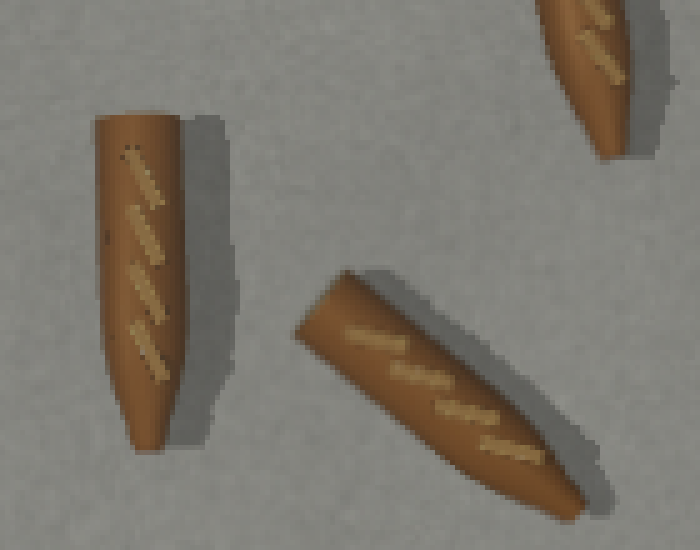

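```bash
python3 - <<'E'
from h import *
a=np.radians(-74.6); bx=np.array([np.cos(a),np.sin(a)]); O=np.array([.509,.173])
for nm,yaw in(("near",a+np.pi/2),("far",a-np.pi/2)):
    for x,z in((.105,.05),(.01,.07),(.19,.07)):
        q=inverse_kinematics([*(O+bx*x),z],down(yaw)); print(nm,x,None if q is None else np.round(q,2))
for yaw in(np.pi/2,-np.pi/2):
    q=inverse_kinematics([.49,-.355,.01],down(yaw)); print(yaw,None if q is None else np.round(q,2))
p=O+bx*.06
move_ptp([*p,.26],down(a-np.pi/2)); sleep(.2)
c=capture("wrist"); cv2.imwrite("pics/w1.png",c["image"])
for q in("board","pull_tab"):
    for d in silhouettes("wrist",q)[:2]:
        P=pts(c,d["region"]); print(q,d["conf"],d["xy"],np.percentile(P,[2,50,98],axis=0).round(4).tolist())
P=pts(c,np.ones((480,640),bool)); np.save("w1.npy",P)
by=np.array([-bx[1],bx[0]])
Q=np.c_[(P[:,:2]-O)@bx,(P[:,:2]-O)@by,P[:,2]]
for nm,lo,hi in(("board",.012,.03),("block",.08,.09),("case",.105,.14),("tab",.088,.1)):
    S=Q[(Q[:,2]>lo)&(Q[:,2]<hi)&(abs(Q[:,1])<.12)&(Q[:,0]<.3)]
    if len(S)<5: continue
    r=cv2.minAreaRect(S[:,:2].astype(np.float32)*1000); print(nm,len(S),np.round(r,1) if 0 else r,np.percentile(S,[1,50,99],axis=0).round(4).tolist())
print(current_clock())
E
```

```text
near 0.105 [ 0.01  0.49  1.81 -0.    0.84 -0.26]
near 0.01 [ 0.18  0.46  1.8  -0.    0.88 -0.09]
near 0.19 [-0.14  0.48  1.75 -0.    0.9  -0.41]
far 0.105 [ 0.01  0.49  1.81 -0.    0.84  2.88]
far 0.01 None
far 0.19 [-0.14  0.48  1.75 -0.    0.9   2.73]
1.5707963267948966 [-0.74  0.62  1.69 -0.    0.84 -2.31]
-1.5707963267948966 [-0.74  0.62  1.69 -0.    0.84  0.83]
board 0.64 [318.6, 182.2] [[0.422, -0.0537, 0.0203], [0.5248, 0.1011, 0.0222], [0.6256, 0.3392, 0.1276]]
pull_tab 0.67 [316.5, 264.4] [[0.4527, 0.1549, 0.0817], [0.5106, 0.1623, 0.0945], [0.5266, 0.361, 0.0964]]
board 50247 ((40.602386474609375, -0.2457733154296875), (161.0697021484375, 389.1440734863281), 89.89522552490234) [[-0.143, -0.0784, 0.0198], [0.1079, -0.0002, 0.022], [0.2328, 0.0777, 0.024]]
block 6665 ((-91.14593505859375, 0.060077667236328125), (70.7654800415039, 214.2579345703125), 89.77967071533203) [[-0.1939, -0.0345, 0.0818], [-0.0863, -0.0, 0.0851], [0.0151, 0.0341, 0.0894]]
case 2501 ((-32.18760681152344, -0.3881072998046875), (34.756690979003906, 58.58238983154297), 88.82000732421875) [[-0.0591, -0.0172, 0.1055], [-0.0257, -0.0001, 0.1273], [-0.0038, 0.0162, 0.1345]]
tab 937 ((-12.908363342285156, -0.4365997314453125), (57.71125793457031, 63.92985153198242), 0.17794238030910492) [[-0.0405, -0.0315, 0.0883], [0.0063, -0.0001, 0.0944], [0.0158, 0.0302, 0.0993]]
4.1
```

View pics/w1.png

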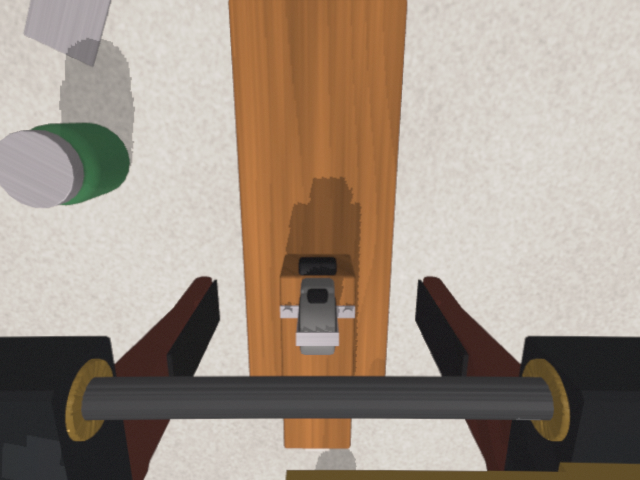

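```bash
python3 - <<'E'
from h import *
move_gripper(.088)
move_ptp([.49,-.355,.24],down(np.pi/2)); sleep(.2)
c=capture("wrist"); cv2.imwrite("pics/w2.png",c["image"])
P=pts(c,np.ones((480,640),bool))
S=P[(P[:,2]>.012)&(P[:,2]<.06)&(abs(P[:,1]+.355)<.04)&(abs(P[:,0]-.47)<.13)]
r=cv2.minAreaRect(S[:,:2].astype(np.float32)*1000); print(len(S),r,cv2.boxPoints(r).round(1).tolist(),np.percentile(S[:,2],99.5))
for lo,hi in((.42,.47),(.47,.51),(.51,.55)):
    s=S[(S[:,0]>lo)&(S[:,0]<hi)]; print(lo,np.percentile(s[:,1],[1,50,99]).round(4))
print(np.percentile(S[:,0],[.2,1,99,99.8]).round(4),current_clock())
E
```

```text
8052 ((471.21221923828125, -355.8301696777344), (175.8331756591797, 45.74059295654297), 0.21629759669303894) [[383.20001220703125, -333.29998779296875], [383.3999938964844, -379.0], [559.2000122070312, -378.3999938964844], [559.0, -332.6000061035156]] 0.04798536564384616
0.42 [-0.3774 -0.3561 -0.3341]
0.47 [-0.3775 -0.3553 -0.3336]
0.51 [-0.3777 -0.3554 -0.3338]
[0.3842 0.3873 0.5569 0.5584] 8.9083
```

View pics/w2.png

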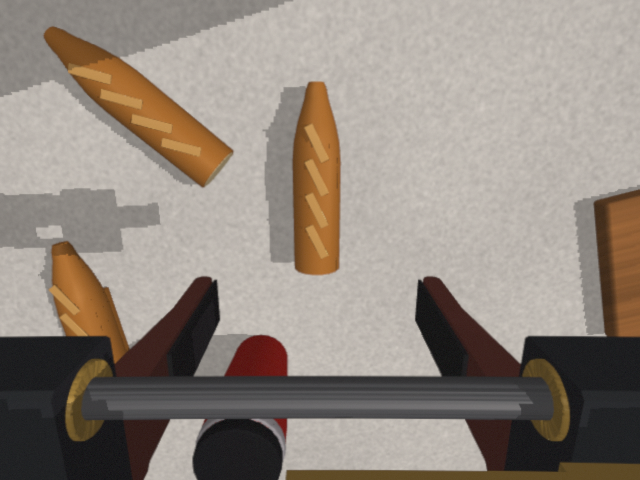

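```bash
cat >> h.py <<'E'
a=np.radians(-74.6); bx=np.array([np.cos(a),np.sin(a)]); by=np.array([-bx[1],bx[0]]); O=np.array([.509,.173])
QN=down(a+np.pi/2)
def W(x,y,z): return [*(O+bx*x+by*y),z]
def Bd(p): p=np.asarray(p); return np.r_[(p[:2]-O)@bx,(p[:2]-O)@by,p[2]].round(4)
E
python3 - <<'E'
from h import *
move_ptp([.491,-.3556,.06],down(np.pi/2)); servo_line([.491,-.3556,.008],rate=.1)
move_gripper(.03); print("gap",current_finger_gap())
servo_line([.491,-.3556,.14],rate=.25)
move_ptp(W(.1525,0,.14),QN); print("gap",current_finger_gap())
f0=current_force()
servo_line(W(.1525,0,.0312),rate=.12,contact_N=3)
print(Bd(current_position()),current_force()-f0)
c=capture("wrist"); cv2.imwrite("pics/w3.png",c["image"]); cv2.imwrite("pics/s3.png",capture("scene")["image"][180:340,330:590].repeat(3,0).repeat(3,1))
P=pts(c,np.ones((480,640),bool)); Q=np.c_[(P[:,:2]-O)@bx,(P[:,:2]-O)@by,P[:,2]]
S=Q[(Q[:,2]>.038)&(Q[:,2]<.06)&(abs(Q[:,1])<.03)&(Q[:,0]>.02)&(Q[:,0]<.11)]
print(np.percentile(S,[1,50,99],axis=0).round(4).tolist(),current_clock())
E
```

```text
gap 0.04545044464185074
gap 0.04539465162548281
[ 0.1524 -0.0013  0.0301] [-1.05544797  1.0454506   4.70479755]
[[0.0461, -0.0214, 0.0482], [0.069, -0.0017, 0.0555], [0.1085, 0.0184, 0.0599]] 14.4667
```

View pics/w3.png

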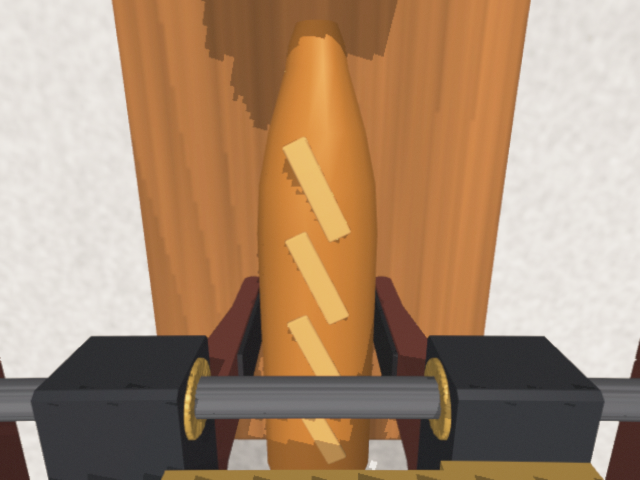

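```bash
python3 - <<'E'
from h import *
servo_line(W(.1525,.0015,.0315),rate=.05); sleep(.2)
h=servo_line(W(.101,.0015,.0315),rate=.04,contact_N=3)
print(h,Bd(current_position()),current_force())
p=current_position(); servo_line([p[0],p[1],.0303],rate=.03); sleep(.2)
print(Bd(current_position()),current_force())
move_gripper(.07); sleep(.4)
x=Bd(current_position())
servo_line(W(x[0],x[1],.15),rate=.2)
c=capture("scene"); cv2.imwrite("pics/s4.png",c["image"][190:330,340:580].repeat(3,0).repeat(3,1))
P=pts(c,np.ones((480,640),bool)); Q=np.c_[(P[:,:2]-O)@bx,(P[:,:2]-O)@by,P[:,2]]
S=Q[(Q[:,2]>.04)&(Q[:,2]<.075)&(abs(Q[:,1])<.04)&(Q[:,0]>.02)&(Q[:,0]<.25)]
print(np.percentile(S,[1,50,99],axis=0).round(4).tolist(),current_clock())
E
```

```text
True [0.1055 0.0015 0.0313] [ 1.62907373 -2.31364763 -1.18765307]
[0.1055 0.0015 0.0302] [ 0.72904229 -1.10333338 -0.94554675]
[[0.0226, -0.0158, 0.0408], [0.1033, 0.0129, 0.0618], [0.1735, 0.0257, 0.0721]] 18.225
```

View pics/s4.png

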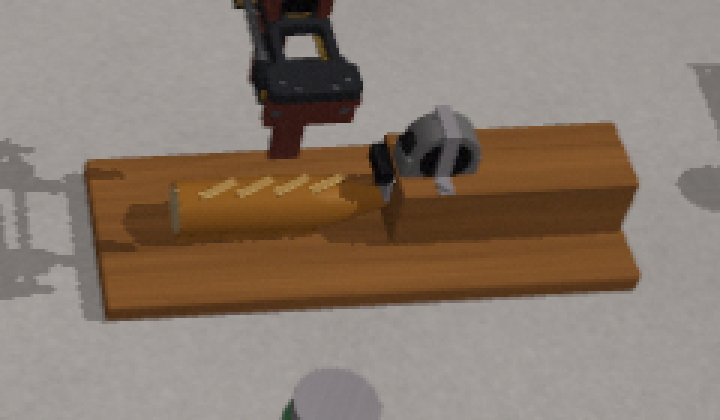

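```bash
cat >> h.py <<'E'
O=O-.002*bx
def pose(s,an,dn=0):
    u=np.array([np.cos(an),0,np.sin(an)]);n=np.array([-np.sin(an),0,np.cos(an)])
    p=np.array([-.022,0,.078])+(.036+s)*u+(.014-.019+dn)*n
    B=np.c_[np.r_[bx,0],np.r_[by,0],[0,0,1]]
    z=B@-n; x=np.r_[by,0]; y=np.cross(z,x)
    return W(*p),Rn.from_matrix(np.c_[x,y,z]).as_quat()
E
python3 - <<'E'
from h import *
wp=[(.008,.06),(.03,.28),(.06,.3),(.1,.24),(.15,.2),(.187,.17)]
print([inverse_kinematics(*pose(*w)) is not None for w in wp+[(.187,-.02),(0,0)]])
move_ptp(*pose(0,0,.07)); servo_line(*pose(0,0),rate=.1); f0=current_force(); print(f0)
move_gripper(.02); print("gap",current_finger_gap(),current_force())
if .03<current_finger_gap()<.038:
    for w in wp[:2]:
        servo_line(*pose(*w),rate=.06); print(w,current_finger_gap(),(current_force()-f0).round(2))
c=capture("scene"); cv2.imwrite("pics/s5.png",c["image"][190:330,340:580].repeat(3,0).repeat(3,1)); print(current_clock())
E
```

```text
[True, True, True, True, True, True, True, True]
[ 0.30698795 -0.44409331  0.45526419]
gap 0.03401748877060897 [-0.86955351  0.81245559  0.37534741]
(0.008, 0.06) 0.03359872271109959 [-0.28  2.97 -1.82]
(0.03, 0.28) 0.03347867681710954 [ 0.91  2.63 -4.2 ]
21.1167
```

View pics/s5.png

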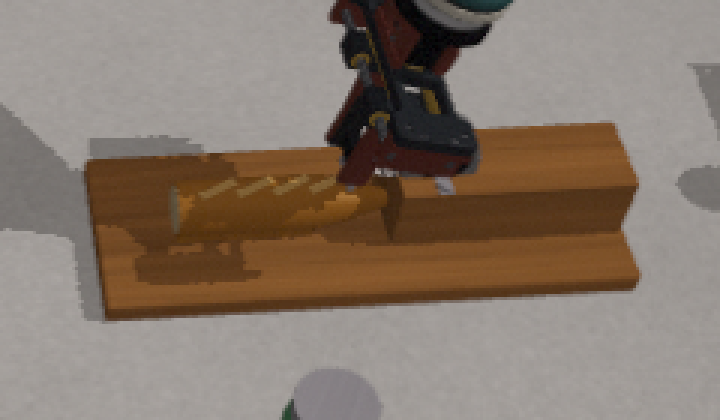

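```bash
python3 - <<'E'
from h import *
wp=[(.06,.3),(.1,.24),(.15,.2),(.187,.17),(.187,.08),(.187,-.015)]
for w in wp:
    servo_line(*pose(*w),rate=.07); f=current_force(); print(w,round(current_finger_gap(),4),"bx",(f[:2]@bx).round(2),"z",f[2].round(2))
c=capture("scene"); cv2.imwrite("pics/s6.png",c["image"][190:330,340:580].repeat(3,0).repeat(3,1)); print(current_clock(),Bd(current_position()))
E
```

```text
(0.06, 0.3) 0.034 bx -1.45 z -3.81
(0.1, 0.24) 0.0338 bx -1.87 z -3.46
(0.15, 0.2) 0.0331 bx -2.2 z -2.66
(0.187, 0.17) 0.0339 bx -2.62 z -2.11
(0.187, 0.08) 0.0338 bx -1.89 z -1.96
(0.187, -0.015) 0.0338 bx -3.61 z -1.29
24.9083 [2.007e-01 1.000e-04 7.010e-02]
```

View pics/s6.png

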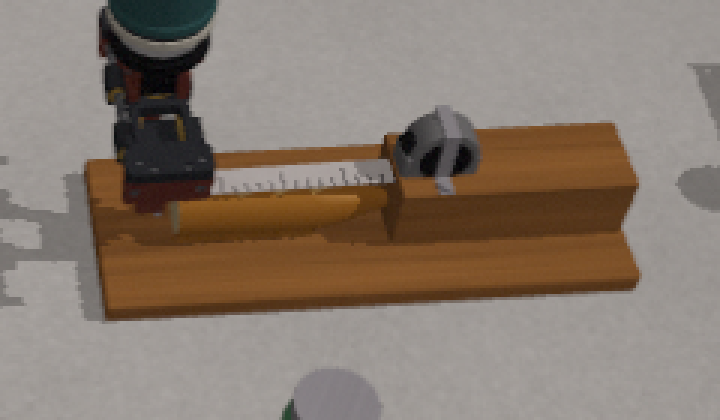

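```bash
python3 - <<'E'
from h import *
sleep(.3); f0=current_force()
h=servo_line(*pose(.165,-.02),rate=.03,contact_N=2.5); f=current_force()
s=Bd(current_position())[0]-.014
print(h,"s~",s,(f[:2]@bx).round(2),(f-f0).round(2),current_finger_gap())
for p in np.arange(0): pass
cv2.imwrite("pics/s7.png",capture("scene")["image"][190:330,340:580].repeat(3,0).repeat(3,1))
print(current_clock())
E
```

```text
True s~ 0.1722 2.41 [ 1.81 -5.79  3.79] 0.03361856572134295
25.7917
```

```bash
python3 - <<'E'
from h import *
move_gripper(.05); sleep(.2); move_gripper(.075)
p=current_position(); servo_line([p[0],p[1],.2],rate=.1); 
move_ptp(W(.24,-.12,.3),QN); sleep(.3)
c=capture("scene"); cv2.imwrite("pics/s8.png",c["image"][190:330,340:580].repeat(3,0).repeat(3,1))
print(current_clock(),current_finger_gap())
for q in("pull_tab","loaf","jar","tumbler","spatula"):
    for d in silhouettes("scene",q):
        if d["conf"]>.3:
            P=pts(c,d["region"]); Q=np.array([Bd(x) for x in P]); print(q,round(d["conf"],2),np.percentile(Q,[2,50,98],axis=0).round(4).tolist() if q in("pull_tab","loaf") else np.median(P,0).round(3))
E
```

```text
29.5833 0.07520818304874605
pull_tab 0.75 [[0.0042, -0.0576, 0.0247], [0.101, 0.0014, 0.0757], [0.1861, 0.0155, 0.0915]]
loaf 0.93 [[0.5707, -0.3438, 0.0004], [0.6202, -0.2538, 0.038], [0.6789, -0.2027, 0.0488]]
loaf 0.73 [[0.7469, -0.1749, 0.0006], [0.7653, -0.064, 0.0383], [0.7946, -0.0069, 0.0484]]
loaf 0.39 [[0.0026, -0.0152, 0.0644], [0.0991, 0.0006, 0.0759], [0.1862, 0.016, 0.0915]]
jar 0.9 [0.775 0.142 0.079]
jar 0.64 [ 0.784 -0.01   0.004]
tumbler 0.87 [ 0.7   -0.406  0.121]
spatula 0.75 [ 0.784 -0.01   0.004]
```

View pics/s8.png

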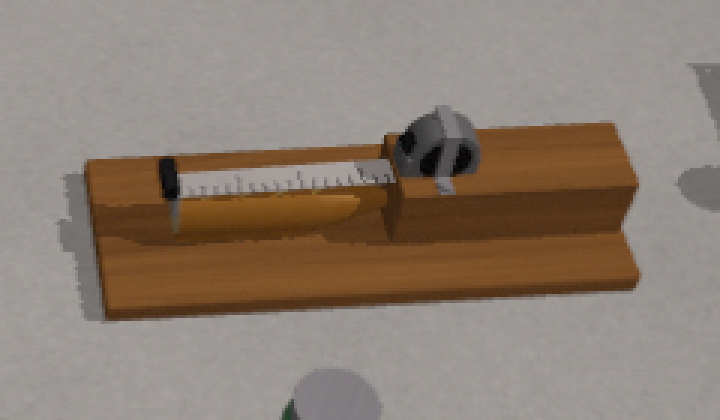

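```bash
python3 -c "
from bench import *
close_job()"
```

```text
the job is handed in; nothing more can be done
```

The job is handed in at about 30 s on the robot's clock. The half baguette is on the board and the tape is hooked over its cut face. The hand-in gave no verdict, so the result rests on my own checks below.

**What I did:** I took the leftmost of the three loose look-alike loaves (y ≈ -0.356 m), the right way up. I slid its point along the board until it touched the stop, and let go. Then I pinched the tape's tab, drew the blade up and over the loaf past the cut face, lowered it and eased it back until the hook bore on the face. After that I let go and moved the arm clear.

**What the last checks showed:**
- **Hook:** contact came at about 0.172 m of blade, as expected for a loaf touching the stop. The pull on the tool reversed from -3.6 N to +2.4 N there.
- **After letting go:** the blade stayed stretched, with the tab's far edge at x ≈ 0.186 m, its top at about 0.0915 m and centred on the tape's line to about 1 mm.
- **Other things:** the jar, tumbler and spatula were within about 1 mm of where they started.

**What disagreed or was not measured:**
- My first estimate of the stop face was about 2 mm off; the contact showed this and I corrected for it.
- The top and scene cameras differed by about 5 mm in y, so I used the wrist camera for the final board and loaf positions.
- I did not measure the loaf's final tip or the hook lip directly after letting go. Those rest on the contact position and the last picture.

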